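# Stroke the cassette's flip lids shut

## Task

The three flip lids of the sample cassette stand open. Shut them by running the fingertips lightly along the middle of the row, coming from the lids' hinge side so that they push on the backs of the lids and fold them down flat one after another, from the end lid whose back faces outward to the third. Only stroke the lids: do not lift or shove the cassette or lean hard on it, and leave the things round it where they stand.

Things in the scene. Friction and masses are not known exactly. Their poses are not given: they have to be found in the camera images.
- cassette: grey plastic sample cassette, loose, about 2 kg: block 138 x 40 mm on a steel foot 154 x 52 x 6 mm, three wells in a row, a white flip lid over each. Origin at the centre of its underside; x runs along the row from the first lid (lid0) to the third (lid2), z up; any heading. Hinge lines lie along y at x = -58, -20, 18 mm, 40 mm above the worktop
- row_top (a point): point above the cassette's centre, in the middle of the row at the height of the tops of the shut lids (48 mm above the worktop); same axes as the cassette. The shut lids cover x = -58 to +48 mm, y = -16 to +16 mm from here
- lid0 (a joint): hinge angle of the first lid from the cassette's -x end: 0 flat shut, positive open (starts 0.6 to 1.1 rad, stop at 1.3). Lid 30 mm long with its tab, 32 wide, 8 thick, slippery, its back edge sloped; stays where it is left by light friction (1 to 3 N moves it). Hinged at its -x edge, it leans to +x when open; fingertips moving to +x 2 to 6 mm above the shut lids' tops fold it down
- lid1 (a joint): hinge angle of the second lid from the cassette's -x end: 0 flat shut, positive open (starts 0.6 to 1.1 rad, stop at 1.3). Lid 30 mm long with its tab, 32 wide, 8 thick, slippery, its back edge sloped; stays where it is left by light friction (1 to 3 N moves it). Hinged at its -x edge, it leans to +x when open; fingertips moving to +x 2 to 6 mm above the shut lids' tops fold it down
- lid2 (a joint): hinge angle of the third lid from the cassette's -x end: 0 flat shut, positive open (starts 0.6 to 1.1 rad, stop at 1.3). Lid 30 mm long with its tab, 32 wide, 8 thick, slippery, its back edge sloped; stays where it is left by light friction (1 to 3 N moves it). Hinged at its -x edge, it leans to +x when open; fingertips moving to +x 2 to 6 mm above the shut lids' tops fold it down
- capped_vial: glass vial with screw cap, 26 mm across, 59 mm high, standing about 75 mm to the +y side of the cassette's row; origin at the centre of its underside; leave alone
- lidded_crucible: white crucible with a knobbed lid, 45 mm across, 47 mm high, about 85 mm to the -y side of the cassette's row; origin at the centre of its underside; leave alone
- open_crucible: open white crucible, 44 mm across, 36 mm high; origin at the centre of its underside; leave alone
- tin: round white lidded sample tin, 58 mm across, 34 mm high; origin at the centre of its underside; leave alone

How it is judged:
By the outcome, as a careful person would: the job done as asked, in the order asked, and still so for the second after the job is handed in, with the robot touching nothing.
It also fails if it takes over 38 s, if anything falls off the work surface, if the arm or the gripper's body presses on something with over 40 N, if the wrist force passes 120 N, or if a joint passes its speed limit or range.

## Robot

A 7-joint arm with a two-finger parallel gripper is mounted at the origin on a cart in front of the work surface, level with it; the furniture and walls round the work are solid. World frame = base frame: x ahead of the robot, y to its left, z up, the work surface at z = 0. Lengths are in m, angles in rad, forces in N, time in s.
With the tool pointing down it reaches from about 0.4 to 0.85 m from the base axis. Payload 10.4 kg.
Tool frame: the origin (TCP) lies midway between the tips of the shut fingers; the grasp point (between the pads) lies 19 mm behind it; z points along the fingers, y is the line along which they close (so a half turn about z gives the same grasp; the last joint's range is limited). The gripper opens to 85 mm and grips with 20 to 120 N. Pads are 22 mm wide; open, the fingers measure 114 mm over their backs; the gripper's body (76 mm by 85 mm) begins 54 mm behind the grasp point. The pads swing forward as they close: fully open they stand 13 mm farther back than shut.
Start: joints at [-1.272, 0.332, -0.065, 1.46, 0.022, 1.35, -0.088], TCP at [0.198, 0.593, 0.231] pointing down, gripper open.
Joint ranges: [-2.6, 2.6], [-0.5, 2.12], [-1.47, 1.34], [0.16, 2.42], [-1.27, 4.41], [0.06, 2.06], [-2.6, 2.6]. Speed limits (rad/s): [2.22, 2.22, 2.79, 2.79, 3.14, 3.14, 3.14].

## Interface

Orientations are given as [roll, pitch, yaw] about the fixed x, y, z axes, in that order (R = Rz(yaw) Ry(pitch) Rx(roll)).
In Python, from rig import * gives the robot as it stands. The module is installed in compiled form; this text tells all that it offers. Calls block until the motion is done:
- reach(position, orientation): joint-space move of the TCP to a pose.
- move_l(position, max_speed=0.15, orientation=None, f_stop=None): straight line of the TCP; orientation=None keeps the orientation; max_speed is the mean speed in m/s. With f_stop (N) it stops when the force on the tool has changed by that much, and returns True; else False.
- goto_joints(angles): joint-space move.
- command_gripper(opening): finger opening in m; the grip force is fixed at half the most; returns when the fingers have stopped.
- pause(seconds).
- ik(position, orientation): joint angles nearest the present ones, or None.
- get_obs(): the state.
- snapshot(name): name is "scene" or "top"; returns the picture (420x560x3 uint8, red, green, blue); there is no depth.
- camera_model(name): a dict with "intrinsics" (3x3 intrinsics, pixels), "dist" ([k1, k2, p1, p2, k3] as OpenCV has them; the pictures are not rectified), "world_from_camera" (4x4, takes a point from camera to world coordinates). Camera axes: x right, y down, z forward; pixel columns grow to the right and rows downward; lengths in m; the calibration is good to about 2 mm. A picture is of the moment at which its call begins. camera_model takes no time and is no camera call.
A pose or a line that the arm cannot do raises Unreachable and nothing moves.
- hand_in(): hands the job in; it is judged then, once.
The state is a dict: "clock": time; "joint_pos": joint angles; "dq": joint speeds; "tau": joint torques, N m; "tool_pos": TCP position; "ee_rot": TCP orientation; "wrist_force": force on the tool from outside, world axes, zero at the start; "moment": the same for the moment, N m; "finger_gap": finger opening in m; "grasp_force": force on a finger pad.
Only numpy, scipy, OpenCV 4.12 (cv2) and the standard library are available. Lean on these libraries where they do the work, as an engineer would, in place of code of your own. Each camera call takes 0.05 s, during which the arm holds its last target. There are 200 camera calls.

## Working session

There is one attempt and no reset: what is moved stays moved. The work goes in short steps, each a Python script; the robot and the scene stay as the last script left them, time stands still between calls to the robot, and variables do not carry over. Pictures are saved under pics/ and viewed, at most 10 in all, crops included, and the job is handed in when it is done.

```bash
mkdir -p pics
python3 - <<'E'
from rig import *
import cv2
for n in("scene","top"):
    im=snapshot(n); cv2.imwrite(f"pics/{n}0.png",im[:,:,::-1])
    m=camera_model(n); print(n,m["intrinsics"],m["dist"],m["world_from_camera"])
o=get_obs(); print(o["clock"],o["ee_rot"],o["finger_gap"],o["wrist_force"])
E
```

```text
scene [[431.90683999   0.         276.78362926]
 [  0.         431.90683999 204.68714939]
 [  0.           0.           1.        ]] [-0.04854471  0.          0.          0.          0.        ] [[ 0.80304369 -0.45521247  0.38458087  0.17295875]
 [-0.59578353 -0.62710811  0.50177425 -0.68525442]
 [ 0.01275989 -0.6320736  -0.7748033   0.69661639]
 [ 0.          0.          0.          1.        ]]
top [[414.67979576   0.         280.40507736]
 [  0.         414.67979576 207.53749843]
 [  0.           0.           1.        ]] [-0.00535241  0.          0.          0.          0.        ] [[ 0.0131048  -0.98911824  0.14653797  0.37328849]
 [-0.99969427 -0.01603349 -0.01882258 -0.24500566]
 [ 0.02096727 -0.1462465  -0.98902595  0.90766558]
 [ 0.          0.          0.          1.        ]]
0.1 [-3.14037381e+00  3.20479961e-05  2.81989755e+00] 0.08529896245390213 [ 0.42554928 -0.72531271 -0.08885147]
```

View pics/top0.png

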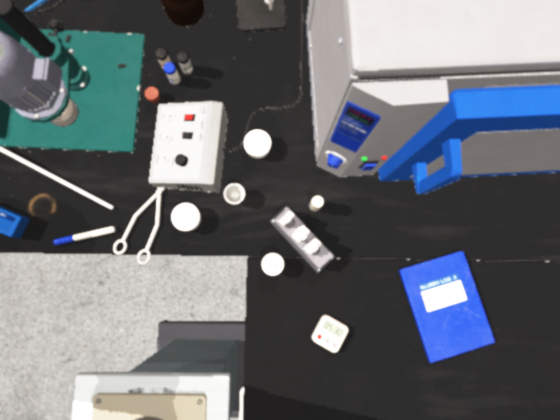

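View pics/scene0.png

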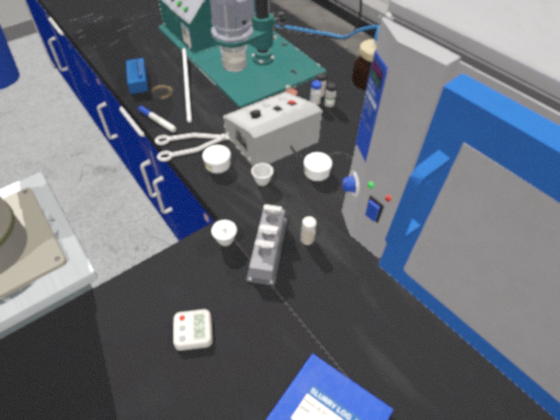

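The top view shows the cassette from about (280,210) to (325,268), with the vial at (317,203) and the lidded crucible at (273,264). I'll enlarge both views.

Run:
```python
import cv2,numpy as np
a=cv2.imread("pics/top0.png")[190:285,250:345]; b=cv2.imread("pics/scene0.png")[195:290,205:325]
cv2.imwrite("pics/crop.png",cv2.resize(a,None,fx=6,fy=6,interpolation=2))
cv2.imwrite("pics/crop2.png",cv2.resize(b,None,fx=6,fy=6,interpolation=2))
```

```text
(no output)
```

View pics/crop.png

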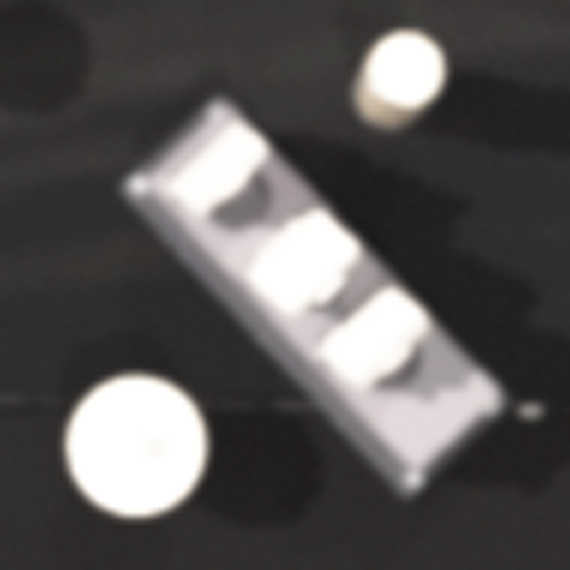

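View pics/crop2.png

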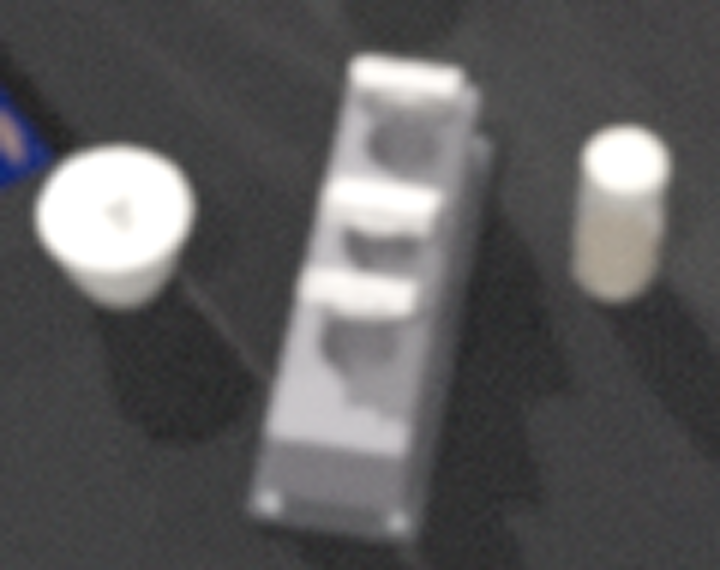

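```bash
cat > h.py <<'E'
import numpy as np, cv2
from rig import *
def proj(n,P):
    m=camera_model(n); C=np.linalg.inv(m["world_from_camera"])
    return cv2.projectPoints(np.asarray(P,float),cv2.Rodrigues(C[:3,:3])[0],C[:3,3],m["intrinsics"],np.array(m["dist"]))[0][:,0]
def W(p,P):
    c,s=np.cos(p[2]),np.sin(p[2]); P=np.atleast_2d(np.asarray(P,float))
    return np.c_[p[0]+c*P[:,0]-s*P[:,1],p[1]+s*P[:,0]+c*P[:,1],P[:,2]]
E
python3 - <<'E'
from h import *
from scipy.optimize import least_squares
f=lambda uv,o:(np.array(uv)+.5)/6-.5+o
T=f([(137,185),(220,105),(412,480),(493,398)],[250,190])
S=f([(268,503),(398,522),(268,440),(408,455),(475,85)],[205,195])
def pts(p):
    a,b=p[3:]
    return (W(p,[(-a,-b,.007),(-a,b,.007),(a,-b,.007),(a,b,.007)]),
      W(p,[(a,-b,.007),(a,b,.007),(.069,-.02,.04),(.069,.02,.04),(-.069,.02,.04)]))
r=lambda p:np.r_[(proj("top",pts(p)[0])-T).ravel(),(proj("scene",pts(p)[1])-S).ravel()]
s=least_squares(r,[.45,-.3,-2.4,.073,.02],x_scale=[.1,.1,1,.01,.01],loss="soft_l1"); p=s.x; print(p,np.round(r(p),1))
np.save("pose.npy",p[:3])
for n,(x,y,w,h),k in(("top",(250,190,95,95),6),("scene",(205,195,120,95),6)):
    im=cv2.resize(cv2.imread(f"pics/{n}0.png")[y:y+h,x:x+w],None,fx=k,fy=k,interpolation=2)
    for L,B,z,c in((.154,.052,.006,(0,255,0)),(.138,.04,.04,(0,0,255))):
        q=W(p,[(i*L/2,j*B/2,z) for i,j in((-1,-1),(-1,1),(1,1),(1,-1))])
        cv2.polylines(im,[((proj(n,q)-[x,y]+.5)*k).astype(int)],True,c,1)
    for hx in(-.058,-.02,.018):
        cv2.polylines(im,[((proj(n,W(p,[(hx,-.016,.04),(hx,.016,.04)]))-[x,y]+.5)*k).astype(int)],False,(255,0,0),2)
    cv2.imwrite(f"pics/ov_{n}.png",im)
th=p[2]
for a in(0,np.pi/2,np.pi,-np.pi/2):
    print(a,[None if q is None else np.round(q,2) for q in (ik(list(W(p,[(x,0,.052)])[0]),[np.pi,0,th+a]) for x in(-.11,.06))])
E
```

```text
[ 0.43972874 -0.31083169 -2.37283503  0.07306154  0.02055973] [ 0.1  0.  -0.1  0.6  0.7  0.1  0.8  0.6  0.  -0.5  0.7 -0.2  0.1 -1.3
 -0.8 -0.4  0.1  0.5]
0 [array([ 1.17,  0.63, -1.05,  1.76,  0.6 ,  1.12,  2.26]), array([ 1.49,  0.52, -1.02,  1.86,  0.51,  1.05,  2.6 ])]
1.5707963267948966 [array([-0.53,  0.69,  1.16,  1.84, -0.72,  1.1 , -1.47]), array([-0.29,  0.59,  1.17,  1.94, -0.63,  1.04, -1.21])]
3.141592653589793 [array([-0.33,  0.51,  0.85,  1.84, -0.45,  1.  , -0.1 ]), array([-0.15,  0.45,  0.96,  1.94, -0.45,  0.98,  0.21])]
-1.5707963267948966 [array([-0.17,  0.44,  0.63,  1.83, -0.31,  0.97,  1.35]), array([ 0.35,  0.31,  0.34,  1.92, -0.13,  0.93,  1.51])]
```

View pics/ov_top.png

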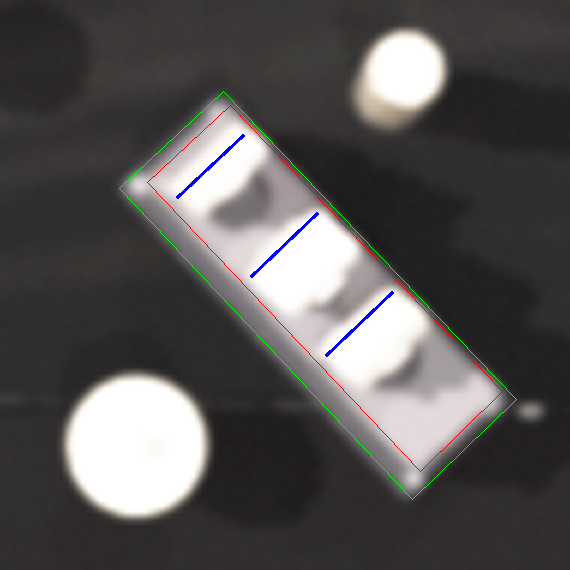

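View pics/ov_scene.png

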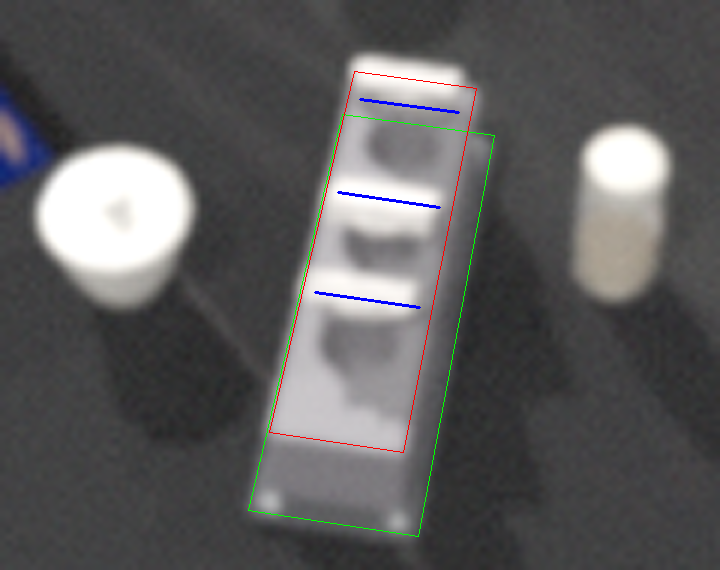

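The model fits both views to within a couple of mm. The hinge (-x) end is at the upper left in the top view. I'll approach with shut fingers.

Run:
```python
from h import *
p=np.load("pose.npy"); ori=[np.pi,0,p[2]+np.pi]
command_gripper(0.0)
try: move_l([.43,.2,.25],max_speed=.25)
except Unreachable as e: print("via",e)
o=get_obs(); print(o["clock"],o["tool_pos"],o["finger_gap"])
a=W(p,[(-.105,0,.16)])[0]; q=ik(list(a),ori); print(q)
goto_joints(q)
move_l(list(W(p,[(-.105,0,.054)])[0]),max_speed=.1,f_stop=8)
o=get_obs(); print(o["clock"],o["tool_pos"],o["ee_rot"],o["wrist_force"],W(p,[(-.105,0,.054)]))
cv2.imwrite("pics/a.png",cv2.resize(snapshot("scene")[120:320,150:350,::-1],None,fx=3,fy=3,interpolation=2))
```

```text
2.8417 [0.42950661 0.20076899 0.24989707] 3.229644098487494e-05
[-0.29936682  0.31572557  0.78311129  1.74436381 -0.23919437  1.18000815
 -0.25100041]
5.7167 [ 0.51564305 -0.23804462  0.05462235] [ 3.14063651e+00 -5.51974366e-04  7.68736368e-01] [ 0.0014011   0.2465877  -0.52255808] [[ 0.51520011 -0.2378312   0.054     ]]
```

View pics/a.png

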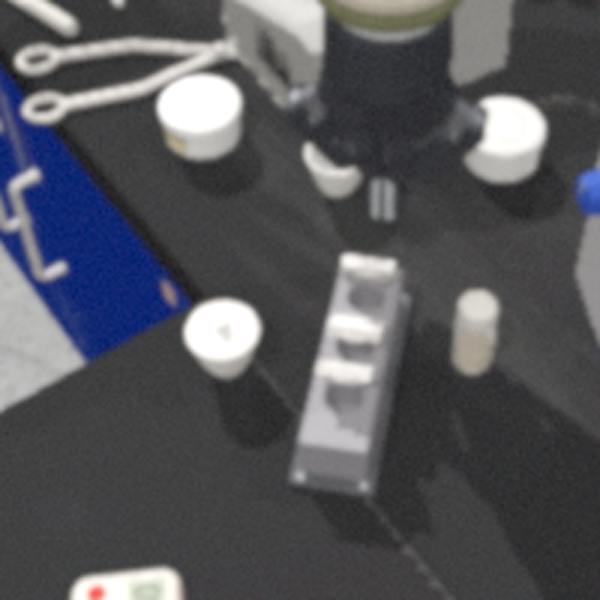

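The scene view shows the fingertips at about (383,200) in the crop, in line behind lid0, and nothing has been disturbed. I'll stroke now.

Run:
```python
from h import *
p=np.load("pose.npy"); c,s=np.cos(p[2]),np.sin(p[2])
def go(x,z,v,f=None):
    r=move_l(list(W(p,[(x,0,z)])[0]),max_speed=v,f_stop=f); o=get_obs(); F=o["wrist_force"]
    print(round(o["clock"],2),x,r,"z",round(o["tool_pos"][2],4),"F along,lat,z",np.round([c*F[0]+s*F[1],-s*F[0]+c*F[1],F[2]],1)); return r
go(-.09,.051,.05,8)
for x in(-.035,.003,.041,.062):
    if go(x,.051,.04,8): break
else:
    go(.066,.11,.1)
cv2.imwrite("pics/b.png",np.hstack([cv2.resize(snapshot(n)[y:y+h,x0:x0+h,::-1],(400,400),interpolation=2) for n,x0,y,h in(("scene",205,190,110),("top",250,185,100))]))
```

```text
6.22 -0.09 False z 0.051 F along,lat,z [ 0.4 -0.  -0.7]
7.75 -0.035 False z 0.051 F along,lat,z [ 0.6 -1.   0.5]
8.85 0.003 False z 0.051 F along,lat,z [-0.4 -0.1  0.2]
9.95 0.041 False z 0.051 F along,lat,z [1.3 0.3 0.8]
10.62 0.062 False z 0.051 F along,lat,z [-0.2 -0.6 -0.1]
11.37 0.066 False z 0.1096 F along,lat,z [ 0.9 -0.  -0.5]
```

View pics/b.png

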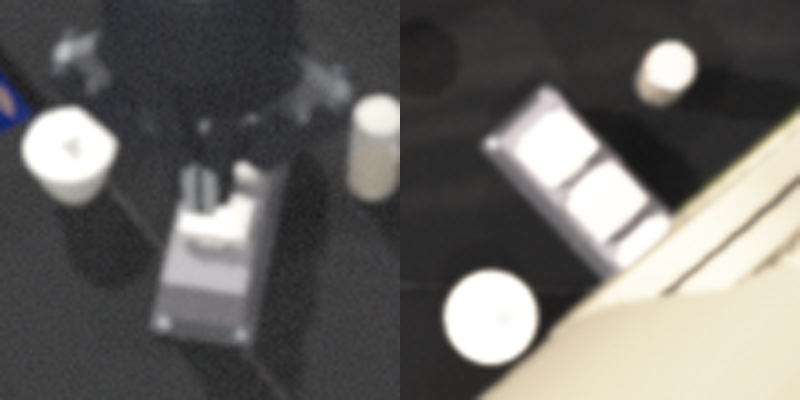

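The lids look folded and the cassette hasn't moved. The fingertips passed 3 mm above the tops, so a small residual angle is likely. I'll make one lighter, lower pass at 1.3 mm, then retreat and look.

Run:
```python
from h import *
p=np.load("pose.npy"); c,s=np.cos(p[2]),np.sin(p[2])
def go(x,z,v,f=None):
    r=move_l(list(W(p,[(x,0,z)])[0]),max_speed=v,f_stop=f); o=get_obs(); F=o["wrist_force"]
    print(round(o["clock"],2),x,r,"z",round(o["tool_pos"][2],4),"F",np.round([c*F[0]+s*F[1],-s*F[0]+c*F[1],F[2]],1)); return r
go(-.1,.11,.15); go(-.1,.0493,.1,8)
for x in(-.035,.003,.041,.066):
    if go(x,.0493,.05,6): break
go(x,.11,.12)
go(-.13,.2,.2)
move_l([.43,.1,.25],max_speed=.25)
print(get_obs()["clock"])
cv2.imwrite("pics/c.png",np.hstack([cv2.resize(snapshot(n)[y:y+h,x0:x0+h,::-1],(400,400),interpolation=2) for n,x0,y,h in(("scene",205,190,110),("top",250,185,100))]))
```

```text
12.72 -0.1 False z 0.11 F [1.  0.3 0.8]
13.48 -0.1 False z 0.0497 F [ 0.1 -0.   0.4]
14.93 -0.035 False z 0.0493 F [ 1.1 -0.9  0.5]
15.84 0.003 False z 0.0493 F [-0.2 -0.2  0.5]
16.75 0.041 False z 0.0493 F [0.  0.7 0.1]
17.4 0.066 False z 0.0493 F [-0.3 -1.   0.6]
18.06 0.066 False z 0.1096 F [-0.5  0.1 -0.2]
19.28 -0.13 False z 0.1995 F [ 0.2  0.2 -0.5]
20.7917
```

View pics/c.png

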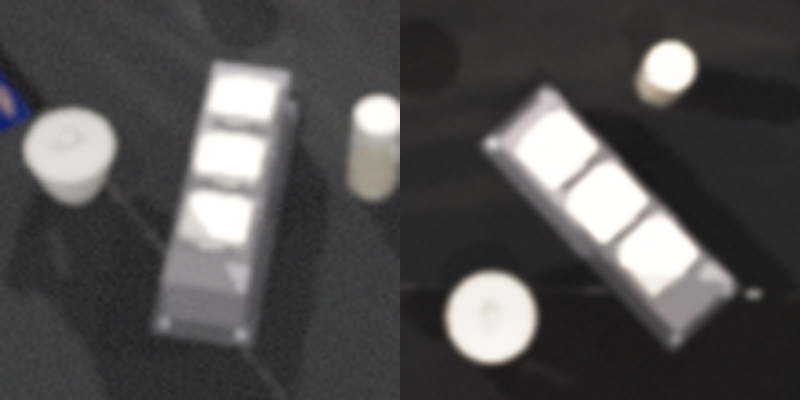

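All three lids lie flat, at about (243,98), (228,155) and (217,218) in the left half. The cassette, vial and crucible are where they were, and the arm is clear.

```bash
python3 -c "
from rig import *
print(hand_in())"
```

```text
the job is handed in; nothing more can be done
None
```

All three lids are shut, stroked in order from lid0 to lid2 in two light passes; the cassette, vial and lidded crucible look unmoved, and the job was handed in with the arm clear at about 21 s of the 38 s allowed.

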